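Open the card feeder for loading

ROBOT

A 7-joint arm with a two-finger parallel gripper is mounted at the origin on the work surface. World frame = base frame: x ahead of the robot, y to its left, z up, the work surface at z = 0. Lengths are in m, angles in rad, forces in N, time in s.
With the tool pointing down it reaches from about 0.4 to 0.85 m from the base axis. Payload 10.4 kg.
Tool frame: the origin (TCP) lies at the very end of the fingers, on their centre line; the grasp point (between the pads) lies 19 mm behind it; z points along the fingers, y is the direction in which the jaws open and shut (so a half turn about z gives the same grasp; the last joint's range is limited). The gripper opens to 87 mm and grips with 3 to 60 N. Pads are 19 mm wide; open, the fingers measure 117 mm over their backs; the gripper's body (75 mm by 190 mm) begins 51 mm behind the grasp point.
Start: joints at [1.322, 0.332, -0.065, 1.46, 0.022, 1.35, -0.088], TCP at [0.14, -0.609, 0.223] pointing down, gripper open.
Joint ranges: [-2.6, 2.6], [-0.5, 2.12], [-1.47, 1.34], [0.16, 2.42], [-1.27, 4.41], [0.06, 2.06], [-2.6, 2.6]. Speed limits (rad/s): [2.22, 2.22, 2.79, 2.79, 3.14, 3.14, 3.14].

INTERFACE

Orientations are given as a unit quaternion [x, y, z, w].
In Python, from bench import r, eyes, job gives the robot as it stands. The module is installed in compiled form; this text tells all that it offers.
- The arm moves only by the tool play_rows, never from a script. Its argument "motion" is a list of rows, each a list of 7 numbers: the shift along the tool's x, y, z as a fraction of full scale, then the turn, a rotation vector about the tool's x, y, z as a fraction of full scale, then the opening in per cent of the stroke, from 0 (shut) to 100 (fully open). A call has 1 to 5 rows; each row is the pose to reach, as a shift and turn from the pose commanded when the call began, along the tool's axes at that moment; what a row does not reach only later rows make up. Full scale, the value 1, is 0.2 m for a shift and 90 degrees for a turn. A row lasts 1/8 s, in which the tool goes at most 62.5 mm and 10.7 degrees, less where a joint would pass 70% of its speed; a pose out of reach is approached as far as the arm can. A call with a number of a shift or a turn outside -1 to 1 is refused whole. A call with a gripper value outside its range is refused whole. The fingers move at their own pace and stop on an object; "squeeze" is the grip in N (left out, the last holds). Time passes only in rows, so rows that repeat a pose let the fingers close. It gives the time, the measured TCP pose, the force and the opening at its end, in the units of the state.
- r.read_state(): the state, without advancing time (a new reading comes with each control period).
- eyes.camera(name): name is "scene" or "top" or "wrist"; returns a dict with "image" (480x640x3 uint8, red, green, blue), "mtx" (3x3 intrinsics, pixels), "R" (3x3) and "t" (3): a world point X has camera coordinates R X + t. Camera axes: x right, y down, z forward; pixel columns grow to the right and rows downward; lengths in m; the calibration is good to about 2 mm. A picture is of the moment at which its call begins. There is no depth.
- job.close_job(): hands the job in, once; it reports no verdict.
Trained networks look in a picture, given as the dict that the camera call returned (one of the last four; its "shot" number tells which), for a name from the list of things; names that differ only in an ending like _2 or _b are one class to them, and where a whole thing is asked for, a point or a joint stands for the part that bears it (a point fixed in the world has none). Each returns a list of dicts, best first, with "p" (0 to 1); they miss things now and then, are a little off and sometimes report something else, mostly with a low value. They report only what shows in the picture. A call takes as long as a camera call. They do not tell look-alikes from the thing itself.
- eyes.regions_of(picture, label): "region" (480x640 bool, what is visible of it) and "xy" ([column, row] in pixels, amid what is visible of it).
- eyes.landmark_of(picture, label): "xy" ([column, row] in pixels: a listed point, or the origin of a listed thing).
The state is a dict: "time": time; "joint_positions": joint angles; "joint_vel": joint speeds; "joint_torque": joint torques, N m; "ee_pos": TCP position; "eef_rot": TCP orientation; "ft_force": force on the tool from outside, world axes, zero at the start; "torque": the same for the moment, N m; "width": finger opening in m.
Only numpy, scipy, OpenCV 4.12 (cv2) and the standard library are available. Lean on these libraries where they do the work, as an engineer would, in place of code of your own. Each camera call takes 0.05 s, during which the arm holds its last target. There are 200 camera calls.

TASK

Get the card feeder ready for loading: lift the white backing board out of its rack and stand it in the feeder, foot on the bed at the bottom corner of the sloped backrest and roughly in the middle, so that it leans back flat against the backrest, and let go of it. Then pull the spring-loaded pusher by its upright black handle, away from the board, until the small fin on its side lines up with the fin of the index block, and keep it there: the pusher springs back when released, so the program finishes while the gripper is still holding it at the mark. Do not disturb the tape roll, the hand tape cutter or the tape dispenser.

Things in the scene. Friction and masses are not known exactly. Their poses are not given: they have to be found in the camera images.
- feeder: Card feeder, fixed to the bench: aluminium bed 200 (x) by 340 (y) by 12 mm thick; origin at the centre of the bed's underside, on the bench, z up. The white sloped backrest is on its +y half, the pusher on its -y half; between them the bed is free from y = -14 to +70 mm while the pusher is home.
- backrest_foot (a point): Middle of the corner where the backrest's front face meets the bed top: feeder x = 0, y = +70, z = 12 mm. The backrest, 160 mm wide, leans back to +y by 0.349 rad (20 degrees) from vertical; its top front edge is at y = +111, z = 125 mm; two props behind it. With the board flat on it the board's origin is at feeder y = +65, z = 14 mm.
- board: Loose backing board, plain white plastic, 120 (x) by 10 (y) by 150 mm (z), about 170 g, all edges alike; origin at the centre of its bottom edge face, z up along its height, y across its thickness. It starts standing upright in the rack's slot.
- board_top (a point): Centre of the board's top edge face, 150 mm above its origin along its z.
- rack: Dark steel rack fixed to the bench: foot plate 160 (x) by 90 (y) by 8 mm with two upright walls 130 mm long, up to z = 53 mm, 14 mm apart: the slot for the board, along the rack's x. Origin at the centre of the underside, z up. The board's bottom edge starts 8 mm above the bench, and the board must be raised 45 mm to clear the walls.
- pusher (a joint): Travel of the pusher along the feeder's -y in m: 0 = home (its start), end stop at 0.09. A spring pulls it home: about 4 N at 0, 0.8 N more per 10 mm. Grey slide 150 mm wide in x; its upright plate is at its +y end (at home its face is at feeder y = -14 mm, its top 80 mm above the bench).
- pusher_handle (a point): Top centre of the pusher's upright black handle: a post 36 (feeder x) by 14 mm (feeder y), from 30 to 96 mm above the bench; at home it is at the feeder's x = 0, y = -70 mm. 41 mm are free between it and the upright plate; its other side is free.
- pusher_pointer (a point): Top end of the pusher's black pointer fin (5 mm thick, 14 mm long in x), on its +x side, 52 mm above the bench, at the same feeder y as the handle's centre (x = +82 mm).
- index: Index block clamped on the feeder's bed beside the slide (feeder x = +92 mm), turned as the feeder: dark steel block 20 (x) by 24 (y) by 18 mm with a dark fin 5 mm thick on its middle; origin on its underside, on the bed top, in line with the fin. Its place along the feeder's y differs from run to run (37 to 75 mm of pusher travel).
- index_mark (a point): Top of the index block's fin, 40 mm above its origin: the mark to which the pusher's fin is pulled, so that both have the same feeder y.
- tape_roll: Bystander: roll of clear tape lying flat, 110 mm across, 50 mm high; origin at the underside centre.
- tape_cutter: Bystander: blue hand tape cutter, about 125 by 90 by 55 mm high; origin on its underside.
- dispenser: Bystander: blue desk tape dispenser, 75 by 200 mm, up to 120 mm high; origin at the underside centre.
Mind the look-alikes: they are no part of the job. There is more than one size of the board; the job needs the largest.

How it is judged:
On the way, in this order (a step that is already met when the one before it is completed fails the run):
1. the board leans flat against the sloped backrest, foot on the bed, and is let go (angle between board's own z axis and vertical between 0.25 and 0.47 rad and y of board in the frame of feeder between 0.043 and 0.078 m and x of board in the frame of feeder between -0.04 and 0.04 m and z of board in the frame of feeder below 0.022 m and y of board_top in the frame of feeder above 0.09 m and contact force between board and feeder above 0.3 N and contact force between the fingers and board below 0.05 N and linear speed of board below 0.03 m/s), for 0.3 s.
2. the pusher is pulled to the mark and held there by the gripper (all of step 1 and y of pusher_pointer in the frame of index between -0.007 and 0.007 m and contact force between the fingers and pusher above 2 N and velocity of joint pusher between -0.01 and 0.01 m/s), for 0.3 s.
At the end, for the whole second after the job is handed in: The gripper holds the pusher (2 N or more) still with its fin within 7 mm of the index fin, while the board leans untouched on the backrest: tilted 0.25 to 0.47 rad, foot on the bed (origin at feeder y 43 to 78 mm), within 40 mm of the middle (all of step 2); the arm keeps its last pose, push and grip.
It fails at once if a bystander (tape_roll) is moved by more than 20 mm (distance of tape_roll from where it was at the start of the episode above 0.02 m).
It fails at once if a bystander (tape_cutter) is moved by more than 20 mm (distance of tape_cutter from where it was at the start of the episode above 0.02 m).
It fails at once if a bystander (dispenser) is moved by more than 20 mm (distance of dispenser from where it was at the start of the episode above 0.02 m).
It also fails if it takes over 58 s, if anything falls off the work surface, if the arm or the gripper's body presses on something with over 40 N, if the wrist force passes 120 N, or if a joint passes its speed limit or range.

## Working session

There is one attempt and no reset: what is moved stays moved. The work goes in short steps, Python scripts to look and compute and a tool call to move; the robot and the scene stay as the last step left them, time stands still between calls to the robot, and variables do not carry over. Pictures are saved under pics/ and viewed, about 8 in all and at most 12, crops included, and the job is handed in when it is done.

Besides the shell and the picture viewer there is one more tool, called after "Call:" as a command line: name --pt "numbers of a row" for each row, then --argument value for the rest. play_rows: Moves the arm, as the interface text tells. Shift numbers are shares of 0.2 m and turn numbers shares of 90 degrees, none past 1 either way. Its arguments: {"type":"object","properties":{"motion":{"type":"array","items":{"type":"array","items":{"type":"number"}}},"squeeze":{"type":"number"}},"required":["motion"]}

```bash
mkdir -p pics; cat > h.py <<'E'
import numpy as np, cv2
from bench import r, eyes, job
def save(img,name): cv2.imwrite('pics/'+name,cv2.cvtColor(np.ascontiguousarray(img),cv2.COLOR_RGB2BGR))
def proj(c,X):
    p=(np.atleast_2d(X)@np.array(c['R']).T+c['t'])@np.array(c['mtx']).T
    return p[:,:2]/p[:,2:]
def onz(c,xy,z):
    R=np.array(c['R']);C=-R.T@c['t'];d=R.T@np.linalg.solve(c['mtx'],[xy[0],xy[1],1.])
    return C+d*(z-C[2])/d[2]
def tri(cs,xys):
    A=[];b=[]
    for c,xy in zip(cs,xys):
        R=np.array(c['R']);C=-R.T@c['t'];d=R.T@np.linalg.solve(c['mtx'],[xy[0],xy[1],1.]);d/=np.linalg.norm(d)
        P=np.eye(3)-np.outer(d,d);A.append(P);b.append(P@C)
    return np.linalg.lstsq(np.vstack(A),np.hstack(b),rcond=None)[0]
E
python3 - <<'E'
from h import *
np.set_printoptions(precision=4,suppress=True)
print(r.read_state())
for n in ('scene','top'):
    c=eyes.camera(n); save(c['image'],n+'0.png')
    print(n,'C',-np.array(c['R']).T@c['t'])
    for l in ['board','board_top','rack','feeder','backrest_foot','pusher_handle','pusher_pointer','index','index_mark','tape_roll','tape_cutter','dispenser']:
        z={'board':.008,'board_top':.158,'backrest_foot':.012,'pusher_handle':.096,'pusher_pointer':.052,'index':.012,'index_mark':.052}.get(l,0)
        for d in eyes.landmark_of(c,l)[:4]: print(l,round(d['p'],2),np.round(d['xy'],1),onz(c,d['xy'],z))
E
```

```text
{'time': 0.0, 'joint_positions': array([ 1.3224,  0.3329, -0.0647,  1.4609,  0.0216,  1.3499, -0.0885]), 'joint_vel': array([ 0.001 , -0.0021, -0.0004, -0.0027,  0.0012, -0.0011,  0.0006]), 'joint_torque': array([ -0.0007, -62.3263,   0.0243, -38.99  ,  -0.0612,   0.0397,
         0.0001]), 'ee_pos': array([ 0.1398, -0.6088,  0.2218]), 'eef_rot': array([ 0.9936,  0.1127, -0.0001, -0.0007]), 'ft_force': array([ 0.7403, -0.4381, -0.581 ]), 'torque': array([ 0.007 , -0.0033,  0.0238]), 'width': 0.0869909173370436}
scene C [ 1.1076 -0.8224  0.8716]
board 0.97 [146.5 358.3] [ 0.383  -0.3002  0.008 ]
board 0.89 [217.8 377.4] [ 0.5411 -0.2718  0.008 ]
board_top 0.96 [203.2 320.4] [ 0.5347 -0.2742  0.158 ]
board_top 0.83 [148.8 390.5] [ 0.5601 -0.4403  0.158 ]
board_top 0.64 [133.9 319.2] [ 0.4219 -0.3307  0.158 ]
rack 0.88 [216.3 382.9] [ 0.5419 -0.2791  0.    ]
rack 0.34 [313.4 278.6] [0.5487 0.0836 0.    ]
feeder 0.72 [315.6 279.6] [0.5552 0.0828 0.    ]
feeder 0.42 [217.7 374.6] [ 0.5313 -0.2611  0.    ]
backrest_foot 0.82 [325.2 258.1] [0.5423 0.1527 0.012 ]
pusher_handle 0.69 [300.5 26
[... 965 characters left out ...]
ack 0.55 [355.2 206.2] [ 0.6706 -0.0267  0.    ]
feeder 0.69 [310.7 249.3] [0.5424 0.0893 0.    ]
backrest_foot 0.73 [286.4 247.8] [0.5406 0.1549 0.012 ]
pusher_handle 0.62 [335.6 237.1] [0.5607 0.0254 0.096 ]
pusher_pointer 0.83 [331.4 214.5] [0.6303 0.0387 0.052 ]
index 0.39 [357.7 209.7] [ 0.6579 -0.0333  0.012 ]
index_mark 0.69 [443.5 257.6] [ 0.531  -0.2606  0.052 ]
index_mark 0.54 [354.6 207. ] [ 0.6545 -0.0222  0.052 ]
tape_roll 0.72 [167.  220.4] [0.6005 0.4894 0.    ]
tape_roll 0.32 [355.1 208.3] [ 0.6646 -0.0267  0.    ]
tape_cutter 0.83 [436.6 183.9] [ 0.7483 -0.2521  0.    ]
dispenser 0.93 [296.6 153.6] [0.8152 0.1459 0.    ]
dispenser 0.38 [444.1 259.1] [ 0.536  -0.2744  0.    ]
```

View pics/scene0.png

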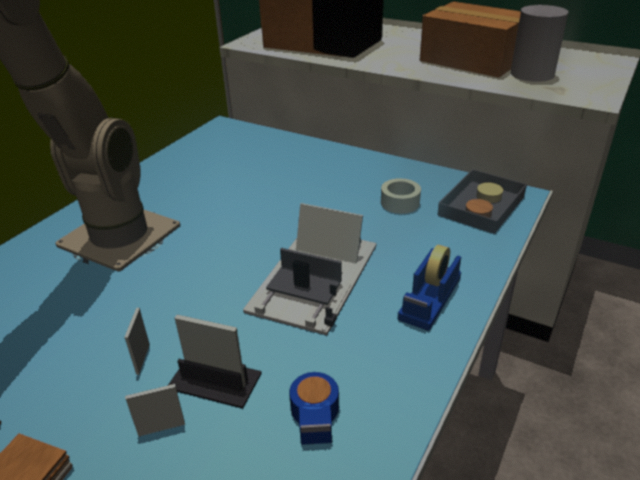

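View pics/top0.png

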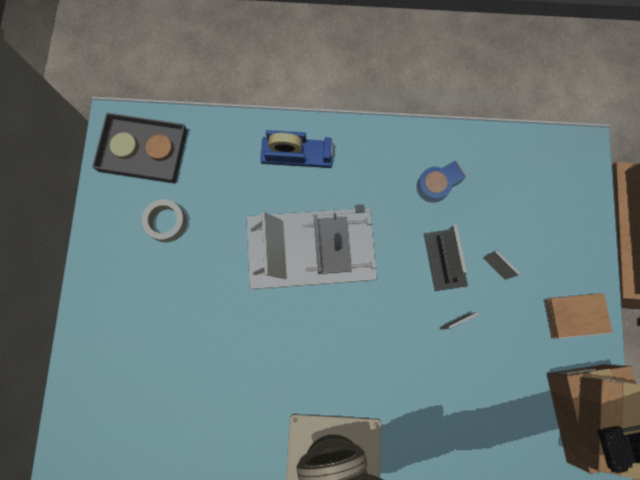

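The scene view shows the board in the dark rack at about (209,345), with look-alikes at (138,342) and (156,410). The feeder is at (310,270). In the top view these are (452,250) in the rack, look-alikes at (460,320) and (502,264), and the feeder at (312,248). The description picks the one in the rack, which also looks the largest. I'll check it in a close crop.

```bash
python3 - <<'E'
from h import *
s=cv2.cvtColor(cv2.imread('pics/scene0.png'),cv2.COLOR_BGR2RGB);t=cv2.cvtColor(cv2.imread('pics/top0.png'),cv2.COLOR_BGR2RGB)
def cr(i,x,y,w,h): 
    o=cv2.resize(i[y:y+h,x:x+w],(400,300),interpolation=cv2.INTER_CUBIC);return np.clip(o*1.4,0,255).astype(np.uint8)
save(np.vstack([np.hstack([cr(s,120,310,160,120),cr(t,420,200,120,90)]),np.hstack([cr(s,240,200,160,120),cr(t,240,190,144,108)])]),'crop.png')
E
```

```text
(no output)
```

View pics/crop.png

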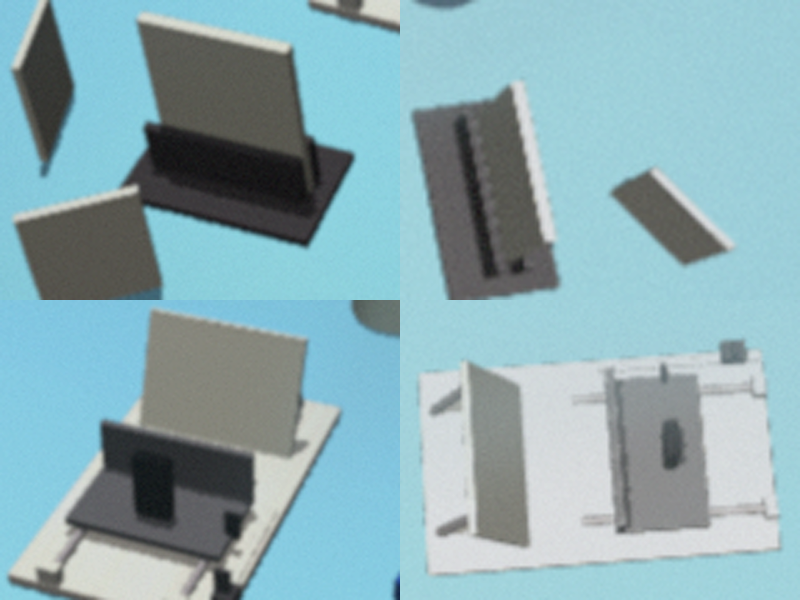

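The close crop confirms the board in the rack is clearly the largest of the three white boards. The bed corners and the board's top edge are readable in it, and next I'll fit the poses.

```bash
python3 - <<'E'
from h import *
from scipy.optimize import least_squares
np.set_printoptions(precision=4,suppress=True)
t=eyes.camera('top'); s=eyes.camera('scene')
c=[onz(t,p,.012) for p in [(247.2,216.6),(370.3,208),(376.4,279.6),(250.1,288.6)]]
print('corners',c)
loc=np.array([[.1,.17],[.1,-.17],[-.1,-.17],[-.1,.17]])
def W(q,P): 
    C,S=np.cos(q[2]),np.sin(q[2]); P=np.atleast_2d(P); return np.c_[q[0]+C*P[:,0]-S*P[:,1],q[1]+S*P[:,0]+C*P[:,1]]
obs=np.array(c)[:,:2]
q=least_squares(lambda q:(W(q,loc)-obs).ravel(),[.54,.085,0]).x
print('feeder',q,(W(q,loc)-obs))
# scene: bed corners, crop px/2.5
sc=[(240+10/2.5,200+280/2.5),(240+340/2.5,200+107/2.5)]
print('scene corners',[onz(s,p,.012) for p in sc],W(q,[[-.1,-.17],[.1,.17]]))
inv=lambda p:(lambda d:np.array([np.cos(q[2])*d[0]+np.sin(q[2])*d[1],-np.sin(q[2])*d[0]+np.cos(q[2])*d[1]]))(np.array(p)[:2]-q[:2])
for cam in (s,t):
  for l,z in [('pusher_handle',.096),('pusher_pointer',.052),('index_mark',.052),('index',.012),('backrest_foot',.012)]:
    for d in eyes.landmark_of(cam,l)[:2]: print(l,round(d['p'],2),np.round(d['xy'],1),'feeder',inv(onz(cam,d['xy'],z)))
a,b=[onz(t,p,.158) for p in [(455.4,224.6),(464.4,272.9)]];print('board top',a,b,(a+b)/2,np.linalg.norm(a-b),np.degrees(np.arctan2(*(a-b)[[1,0]])))
a,b=[onz(s,p,.158) for p in [(176.5,316.5),(236.2,328)]];print('board sc',a,b,(a+b)/2,np.linalg.norm(a-b),np.degrees(np.arctan2(*(b-a)[[1,0]])))
# rack corners in the top crop z=.008
rc=[onz(t,(420+x/3.333,200+y/3.333),.008) for x,y in [(14,112),(159,287),(50,300)]];print('rack',rc)
E
```

```text
corners [array([0.6211, 0.2681, 0.012 ]), array([ 0.6647, -0.0677,  0.012 ]), array([ 0.4683, -0.0911,  0.012 ]), array([0.4253, 0.2435, 0.012 ])]
feeder [0.5448 0.0882 0.1268] [[ 0.0015  0.0014]
 [ 0.0008 -0.0001]
 [-0.0011 -0.002 ]
 [-0.0011  0.0007]]
scene corners [array([ 0.4798, -0.0989,  0.012 ]), array([0.6248, 0.2678, 0.012 ])] [[ 0.4671 -0.0931]
 [ 0.6226  0.2695]]
pusher_handle 0.83 [297.9 261.7] feeder [-0.0028 -0.07  ]
pusher_handle 0.61 [327.9 304. ] feeder [ 0.1098 -0.1752]
index_mark 0.63 [330.6 306.1] feeder [ 0.0986 -0.1339]
index 0.53 [326.9 320.3] feeder [ 0.0909 -0.1376]
pusher_handle 0.68 [336.8 238.3] feeder [ 0.0045 -0.0671]
pusher_pointer 0.94 [331.5 211. ] feeder [ 0.0881 -0.0609]
index_mark 0.52 [358.  206.4] feeder [ 0.0958 -0.1326]
index 0.54 [359.8 209.4] feeder [ 0.0972 -0.1407]
index 0.33 [308.1 248.2] feeder [-0.0009  0.0082]
backrest_foot 0.72 [284.1 246.9] feeder [0.0072 0.0728]
board top [ 0.5961 -0.2646  0.158 ] [ 0.4782 -0.2864  0.158 ] [ 0.5372 -0.2755  0.158 ] 0.1198332362091231 10.452635274634732
board sc [ 0.4854 -0.2889  0.158 ] [ 0.5985 -0.2621  0.158 ] [ 0.542  -0.2755  0.158 ] 0.11630808263483447 13.363157078407749
rack [array([ 0.6021, -0.2177,  0.008 ]), array([ 0.4652, -0.336 ,  0.008 ]), array([ 0.4498, -0.2487,  0.008 ])]
```

```bash
cat >> h.py <<'E'
from scipy.spatial.transform import Rotation as Ro
F=np.array([.5448,.0882,.1268])   # feeder x,y,yaw
def tool(yaw,tilt=0):  # tool x at yaw, z down; tilt leans the gripper body to the frame's +y
    return Ro.from_euler('z',yaw)*Ro.from_euler('x',-tilt)*Ro.from_euler('x',np.pi)
def fw(p): return np.r_[F[:2]+Ro.from_euler('z',F[2]).as_matrix()[:2,:2]@np.array(p[:2]),p[2]]
def fi(P): return np.r_[Ro.from_euler('z',-F[2]).as_matrix()[:2,:2]@(np.array(P[:2])-F[:2]),P[2]]
def go(pos,R):
    s=r.read_state(); R0=Ro.from_quat(s['eef_rot'])
    print('t',round(s['time'],2),'shift',np.round(R0.inv().apply(np.array(pos)-s['ee_pos'])/.2,3),'turn',np.round((R0.inv()*R).as_rotvec()/(np.pi/2),3),'at',np.round(s['ee_pos'],4))
E
python3 -c "
from h import *
go((.54,-.275,.27),tool(np.radians(11)))"
```

```text
t 1.9 shift [ 2.324 -1.18  -0.237] turn [ 0.    -0.     0.022] at [ 0.14   -0.6092  0.2226]
```

Call:
play_rows --pt "0.3 -0.15 -0.1 0 0 0.02 100" --pt "0.6 -0.3 -0.2 0 0 0.02 100" --pt "0.85 -0.45 -0.24 0 0 0.02 100" --pt "1 -0.55 -0.24 0 0 0.02 100" --pt "1 -0.55 -0.24 0 0 0.02 100"

```text
time: 2.52
ee_pos: [0.3138, -0.4542, 0.2713]
eef_rot: [0.995, 0.1, 0.001, 0.0]
ft_force: [-1.1, -0.3, 0.4]
width: 0.0872
```

Call:
play_rows --pt "0.3 -0.15 0 0 0 0 100" --pt "0.6 -0.3 0 0 0 0 100" --pt "0.85 -0.45 0 0 0 0 100" --pt "1 -0.5 0 0 0 0 100" --pt "1 -0.5 0 0 0 0 100"

```text
time: 3.15
ee_pos: [0.4889, -0.3188, 0.2701]
eef_rot: [0.995, 0.099, 0.0, -0.001]
ft_force: [-1.0, 0.5, 0.2]
width: 0.0878
```

```bash
python3 -c "
from h import *
np.set_printoptions(precision=4,suppress=True)
go((.54,-.275,.27),tool(np.radians(11)))
w=eyes.camera('wrist');save(w['image'],'w1.png')
print(-np.array(w['R']).T@w['t'],w['mtx'])
for d in eyes.landmark_of(w,'board_top')[:3]: print(d['p'],d['xy'],onz(w,d['xy'],.158))
print(proj(w,[[.54,-.275,.158],[.599,-.2635,.158],[.481,-.2865,.158]]))
"
```

```text
t 3.15 shift [ 0.294 -0.164  0.001] turn [-0.001 -0.     0.004] at [ 0.4889 -0.3188  0.2701]
[ 0.5646 -0.3035  0.4327] [[426.4884   0.     328.4315]
 [  0.     426.4884 237.761 ]
 [  0.       0.       1.    ]]
0.87 [280.2, 144.2] [ 0.5403 -0.277   0.158 ]
0.87 [451.5, 199.5] [ 0.5274 -0.3927  0.158 ]
[[276.9248 144.0347]
 [274.0695  40.1807]
 [279.4441 235.6638]]
```

View pics/w1.png

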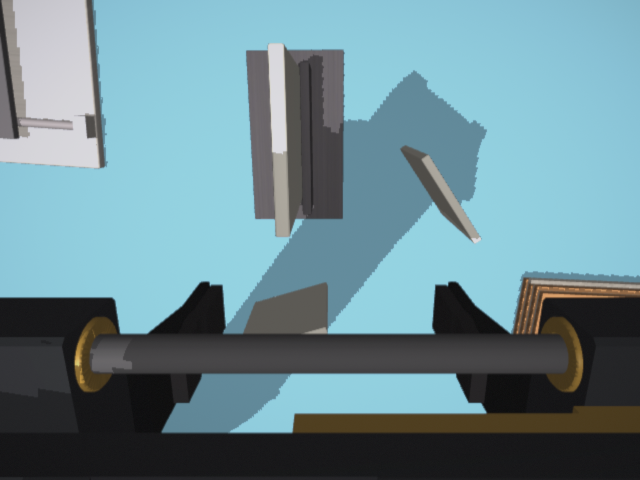

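The wrist view shows the board's top edge running from (277,43) to (282,235) in the dark rack. That is about 3 px off my prediction, so the centre is near (0.540,-0.277) and the 11° yaw holds. The small look-alike is at (440,195).

Call:
play_rows --pt "0.29 -0.16 0 0 0 0 100" --pt "0.29 -0.155 0 0 0 0 60" --pt "0.29 -0.155 0.2 0 0 0 50" --pt "0.29 -0.155 0.3 0 0 0 50" --pt "0.29 -0.155 0.3 0 0 0 50"

```text
time: 3.88
ee_pos: [0.536, -0.2806, 0.2091]
eef_rot: [0.995, 0.096, -0.002, -0.0]
ft_force: [0.3, -0.7, 0.3]
width: 0.0553
```

```bash
python3 -c "
from h import *
np.set_printoptions(precision=4,suppress=True)
go((.54,-.277,.136),tool(np.radians(11)))
print(r.read_state()['width'])"
```

```text
t 3.88 shift [ 0.024 -0.013  0.366] turn [-0.001  0.002 -0.   ] at [ 0.536  -0.2806  0.2091]
0.055290959170398266
```

Call:
play_rows --pt "0.02 -0.013 0 0 0 0 50" --pt "0.02 -0.013 0.2 0 0 0 50" --pt "0.02 -0.013 0.37 0 0 0 50" --pt "0.02 -0.013 0.37 0 0 0 50" --pt "0.02 -0.013 0.37 0 0 0 0" --squeeze 25

```text
time: 4.5
ee_pos: [0.5426, -0.276, 0.1388]
eef_rot: [0.995, 0.097, 0.001, 0.001]
ft_force: [-0.2, 0.6, 0.5]
width: 0.0393
```

Call:
play_rows --pt "0 0 0 0 0 0 0" --pt "0 0 0 0 0 0 0" --pt "0 0 0 0 0 0 0" --pt "0 0 0 0 0 0 0"

```text
time: 5.0
ee_pos: [0.5417, -0.2757, 0.137]
eef_rot: [0.995, 0.097, 0.0, 0.0]
ft_force: [-1.0, -0.3, 2.0]
width: 0.0101
```

Call:
play_rows --pt "0 0 -0.15 0 0 0 0" --pt "0 0 -0.4 0 0 0 0" --pt "0 0 -0.65 0 0 0 0" --pt "0 0 -0.7 0 0 0 0" --pt "0 0 -0.7 0 0 0 0"

```text
time: 5.62
ee_pos: [0.5415, -0.2754, 0.2763]
eef_rot: [0.995, 0.097, -0.0, 0.0]
ft_force: [-0.0, -0.2, -3.5]
width: 0.0098
```

```bash
python3 -c "
from h import *
print(r.read_state()['width'])
t=.3142  # tilt at approach 18 deg
L=.128
# board origin = TCP - L*board z ; hover with board foot z .14
go(fw((0,.05+L*np.sin(t),.135+L*np.cos(t))),tool(F[2],t))
t=eyes.camera('top');s=eyes.camera('scene')
for l,z in (('index_mark',.052),('index',.012),('pusher_pointer',.052)):
  for c in (t,s):
    for d in eyes.landmark_of(c,l)[:2]: print(l,round(d['p'],2),np.round(d['xy'],1),fi(onz(c,d['xy'],z)))
"
```

```text
0.009819113292587549
t 5.62 shift [ 0.398 -2.227  0.097] turn [-0.2   -0.007  0.043] at [ 0.5415 -0.2754  0.2763]
index_mark 0.5 [357.7 206.5] [ 0.09564362 -0.13176761  0.052     ]
index_mark 0.66 [327.2 309.7] [ 0.09609064 -0.14677775  0.052     ]
index 0.51 [359.9 208.6] [ 0.0995271  -0.14114148  0.012     ]
index 0.65 [325.3 317.6] [ 0.08461023 -0.1310498   0.012     ]
pusher_pointer 0.71 [474.  236.8] [-0.00813937 -0.43152953  0.052     ]
pusher_pointer 0.59 [331.4 211.6] [ 0.08650574 -0.06053786  0.052     ]
pusher_pointer 0.58 [335.1 284.6] [ 0.08221524 -0.06530922  0.052     ]
```

Call:
play_rows --pt "0.05 -0.25 0 0 0 0.01 0" --pt "0.1 -0.5 0 0 0 0.02 0" --pt "0.15 -0.75 0 0 0 0.03 0" --pt "0.19 -1 0 0 0 0.043 0" --pt "0.19 -1 0 0 0 0.043 0"

```text
time: 6.65
ee_pos: [0.5402, -0.0668, 0.277]
eef_rot: [0.998, 0.067, 0.0, -0.0]
ft_force: [0.7, -1.3, -2.0]
width: 0.0099
```

```bash
python3 -c "
from h import *
t=.3142;L=.129
go(fw((0,.05+L*np.sin(t),.135+L*np.cos(t))),tool(F[2],t))
"
```

```text
t 6.65 shift [ 0.13  -1.214  0.098] turn [-0.201 -0.001  0.005] at [ 0.5402 -0.0668  0.277 ]
```

Call:
play_rows --pt "0.03 -0.25 0 0 0 0 0" --pt "0.06 -0.5 0 -0.05 0 0 0" --pt "0.1 -0.75 0 -0.1 0 0 0" --pt "0.13 -1 0.05 -0.2 0 0 0" --pt "0.13 -1 0.05 -0.2 0 0 0"

```text
time: 7.28
ee_pos: [0.5381, 0.1391, 0.2646]
eef_rot: [0.985, 0.071, 0.01, 0.155]
ft_force: [-0.4, -1.1, -1.9]
width: 0.0101
```

```bash
python3 -c "
from h import *
np.set_printoptions(precision=4,suppress=True)
t=.3142;L=.129
go(fw((0,.05+L*np.sin(t),.135+L*np.cos(t))),tool(F[2],t))
s=r.read_state();print(fi(s['ee_pos']-L*-Ro.from_quat(s['eef_rot']).as_matrix()[:,2]))
c=eyes.camera('scene');tp=eyes.camera('top');w=eyes.camera('wrist')
save(np.vstack([np.hstack([cv2.resize(c['image'][150:330,220:460],(400,300)),cv2.resize(tp['image'][160:310,220:420],(400,300))]),np.hstack([cv2.resize(w['image'],(400,300)),np.zeros((300,400,3),np.uint8)])]),'p2.png')
"
```

```text
t 7.28 shift [ 0.004 -0.194 -0.026] turn [-0.001 -0.001  0.01 ] at [0.5381 0.1391 0.2646]
[0.     0.0117 0.1418]
```

View pics/p2.png

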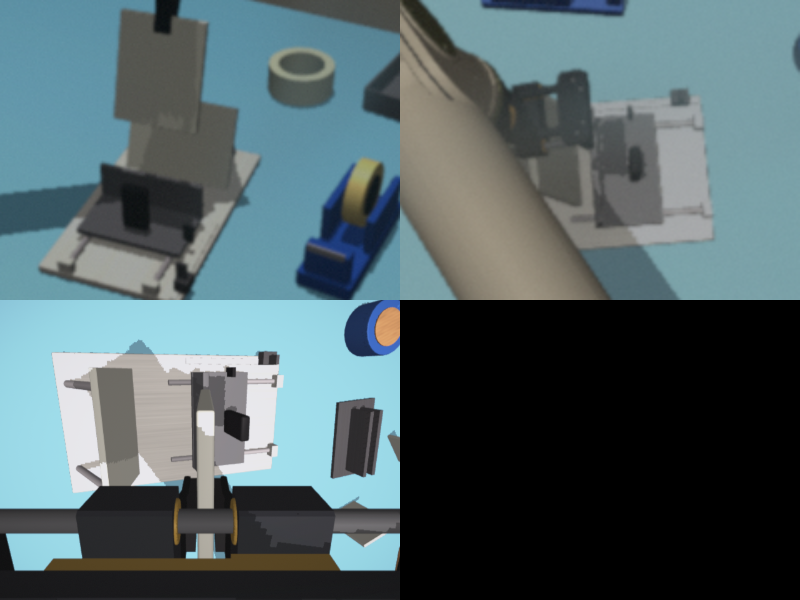

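The view shows the board held straight above the bed between the pusher plate and the backrest. The bystanders are untouched. I'll check the feeder pose from the wrist view and compute the descent.

```bash
python3 -c "
from h import *
np.set_printoptions(precision=4,suppress=True)
w=eyes.camera('wrist');save(w['image'],'w2.png')
for px in [(85,83),(435,749-300*1.6),(120,787-480)]: print(fi(onz(w,px,.012)))
print(proj(w,[fw(p) for p in [(.1,.17,.012),(-.1,-.17,.012),(-.1,.17,.012),(0,-.07,.096),(.082,-.07,.052),(.08,.111,.125),(-.08,.111,.125)]]))
for l,z in (('index_mark',.052),('index',.012),('pusher_pointer',.052),('pusher_handle',.096),('backrest_foot',.012)):
    for d in eyes.landmark_of(w,l)[:2]: print(l,round(d['p'],2),np.round(d['xy'],1),fi(onz(w,d['xy'],z)))
t=.3142;L=.129
go(fw((0,.055+L*np.sin(t),.03+L*np.cos(t))),tool(F[2],t))
"
```

```text
[0.102  0.1651 0.012 ]
[-0.0974 -0.1733  0.012 ]
[-0.0962  0.1642  0.012 ]
[[ 78.6211  85.5054]
 [432.3718 271.4003]
 [113.8314 311.5192]
 [389.9617 208.3287]
 [372.0539 109.0576]
 [150.0201 110.8362]
 [176.1142 341.4041]]
index_mark 0.68 [438.5  92.5] [ 0.097  -0.1371  0.052 ]
index 0.68 [423.4  94.3] [ 0.097  -0.1443  0.012 ]
pusher_pointer 0.89 [376.7 109.6] [ 0.0815 -0.0746  0.052 ]
pusher_handle 0.63 [590.5  41.1] [ 0.1406 -0.2626  0.096 ]
pusher_handle 0.57 [391.4 203.5] [ 0.0041 -0.0712  0.096 ]
backrest_foot 0.7 [215.4 196.4] [0.0035 0.0699 0.012 ]
t 7.72 shift [-0.008 -0.436  0.458] turn [ 0.     0.    -0.002] at [0.541  0.1283 0.2669]
```

Call:
play_rows --pt "0 -0.2 0.1 0 0 0 0" --pt "-0.005 -0.3 0.2 0 0 0 0" --pt "-0.005 -0.36 0.3 0 0 0 0" --pt "-0.008 -0.4 0.42 0 0 0 0" --pt "-0.008 -0.4 0.42 0 0 0 0"

```text
time: 8.35
ee_pos: [0.5322, 0.1778, 0.1603]
eef_rot: [0.986, 0.062, 0.008, 0.157]
ft_force: [-0.7, -0.4, -0.8]
width: 0.0099
```

Call:
play_rows --pt "0 0 0 0 0 0 0"

```text
time: 8.48
ee_pos: [0.5334, 0.1789, 0.163]
eef_rot: [0.986, 0.062, 0.01, 0.156]
ft_force: [0.1, -0.3, -1.3]
width: 0.0098
```

```bash
sed -i 's/^F=.*/F=np.array([.546,.0855,.1268])/' h.py; python3 -c "
from h import *
np.set_printoptions(precision=4,suppress=True)
t=.3142;L=.129
s=r.read_state();print(fi(s['ee_pos']-L*-Ro.from_quat(s['eef_rot']).as_matrix()[:,2]),s['ft_force'])
go(fw((0,.060+L*np.sin(t),.0145+L*np.cos(t))),tool(F[2],t))
c=eyes.camera('scene');w=eyes.camera('wrist')
save(np.hstack([cv2.resize(c['image'][180:330,240:440],(400,300)),cv2.resize(w['image'],(400,300))]),'p3.png')
"
```

```text
[-0.0006  0.0544  0.0403] [ 0.066  -0.2828 -1.2722]
t 8.47 shift [ 0.003 -0.067  0.114] turn [-0.    -0.001 -0.001] at [0.5334 0.1789 0.163 ]
```

View pics/p3.png

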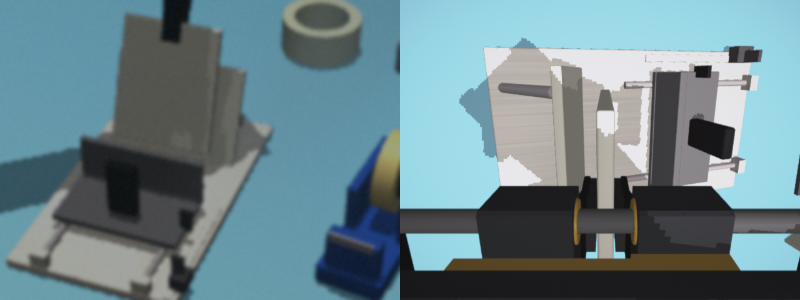

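The board is above the bed, in front of the backrest with a small gap and parallel to it in the wrist view. I'll lower it gently.

Call:
play_rows --pt "0 -0.03 0.06 0 0 0 0" --pt "0 -0.05 0.09 0 0 0 0" --pt "0 -0.06 0.105 0 0 0 0" --pt "0 -0.06 0.112 0 0 0 0" --pt "0 -0.06 0.112 0 0 0 0"

```text
time: 9.2
ee_pos: [0.5322, 0.1837, 0.137]
eef_rot: [0.986, 0.063, 0.01, 0.156]
ft_force: [-0.4, -0.3, -1.9]
width: 0.0097
```

```bash
python3 -c "
from h import *
np.set_printoptions(precision=4,suppress=True)
t=.3142;L=.129
s=r.read_state();print(fi(s['ee_pos']-L*-Ro.from_quat(s['eef_rot']).as_matrix()[:,2]),s['ft_force'])
go(fw((0,.064+L*np.sin(t),.013+L*np.cos(t))),tool(F[2],t))
"
```

```text
[-0.0012  0.0593  0.0143] [-0.3958 -0.2635 -1.8684]
t 9.2 shift [ 0.006 -0.024 -0.001] turn [ 0. -0.  0.] at [0.5322 0.1837 0.137 ]
```

Call:
play_rows --pt "0.005 -0.003 0.01 0 0 0 0" --pt "0.005 -0.006 0.019 0 0 0 0" --pt "0.005 -0.006 0.019 0 0 0 0" --pt "0.005 -0.006 0.019 0 0 0 0"

```text
time: 9.7
ee_pos: [0.534, 0.1852, 0.1356]
eef_rot: [0.986, 0.063, 0.012, 0.156]
ft_force: [-4.2, 2.4, 16.0]
width: 0.0099
```

```bash
python3 -c "
from h import *
np.set_printoptions(precision=4,suppress=True)
t=.3142;L=.129
s=r.read_state();print(fi(s['ee_pos']-L*-Ro.from_quat(s['eef_rot']).as_matrix()[:,2]),s['ft_force'])
c=eyes.camera('scene');w=eyes.camera('wrist')
save(np.hstack([cv2.resize(c['image'][180:300,240:400],(400,300)),cv2.resize(w['image'][40:340,180:580],(400,300))]),'p4.png')
"
```

```text
[0.0012 0.0606 0.0129] [-4.2178  2.4454 16.0377]
```

View pics/p4.png

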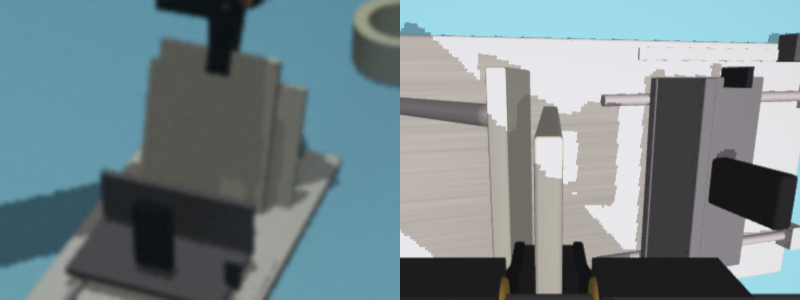

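The foot is on the bed with 16 N up, and the gap to the backrest is a few mm. I'll ease the load and slide back towards the corner.

Call:
play_rows --pt "0 0.004 -0.012 0 0 0 0" --pt "0 -0.006 -0.015 0 0 0 0" --pt "0 -0.016 -0.018 0 0 0 0" --pt "0 -0.016 -0.018 0 0 0 0"

```text
time: 10.3
ee_pos: [0.5328, 0.1877, 0.1354]
eef_rot: [0.986, 0.062, 0.01, 0.157]
ft_force: [1.1, -2.1, 3.4]
width: 0.0096
```

```bash
python3 -c "
from h import *
np.set_printoptions(precision=4,suppress=True)
L=.129
s=r.read_state();R=Ro.from_quat(s['eef_rot']).as_matrix();print(fi(s['ee_pos']+L*R[:,2]),s['ft_force'],'tilt',np.arccos(-R[2,2]))
"
```

```text
[-0.0001  0.063   0.0127] [ 1.0727 -2.0534  3.367 ] tilt 0.3150048094712668
```

Call:
play_rows --pt "0 0 0 0 0 0 20" --pt "0 0 0 0 0 0 30" --pt "0 0 0 0 0 0 30" --pt "0 0 0 0 0 0 30" --pt "0 0 0 0 0 0 30"

```text
time: 10.92
ee_pos: [0.5326, 0.188, 0.1353]
eef_rot: [0.986, 0.063, 0.01, 0.156]
ft_force: [0.5, 0.1, 0.0]
width: 0.0263
```

Call:
play_rows --pt "0 0 -0.1 0 0 0 30" --pt "0 0 -0.25 0 0 0 30" --pt "0 0 -0.45 0 0 0 30" --pt "0 0 -0.6 0 0 0 30" --pt "0 0 -0.6 0 0 0 30"

```text
time: 11.55
ee_pos: [0.5283, 0.2269, 0.253]
eef_rot: [0.986, 0.063, 0.012, 0.155]
ft_force: [-0.0, -0.2, -1.0]
width: 0.0262
```

```bash
python3 -c "
from h import *
np.set_printoptions(precision=4,suppress=True)
c=eyes.camera('scene');w=eyes.camera('wrist')
save(np.hstack([cv2.resize(c['image'][180:330,240:440],(400,300)),cv2.resize(w['image'],(400,300))]),'p5.png')
go(fw((0,-.071,.20)),tool(F[2]))
"
```

```text
t 11.65 shift [0.001 0.93  0.564] turn [ 0.2 -0.   0. ] at [0.5279 0.225  0.25  ]
```

View pics/p5.png

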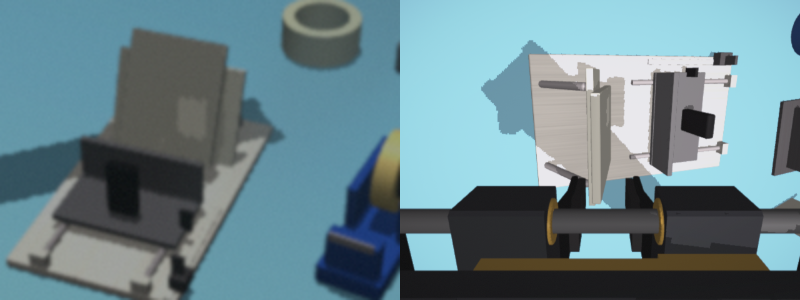

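The board has fallen back flat onto the backrest in both views, with its edges parallel to it. Next I'll go to the handle.

Call:
play_rows --pt "0 0.2 0.05 0.0 0 0 40" --pt "0 0.4 0.15 0.05 0 0 45" --pt "0 0.6 0.3 0.1 0 0 45" --pt "0 0.8 0.45 0.15 0 0 45" --pt "0 0.93 0.56 0.2 0 0 45"

```text
time: 12.28
ee_pos: [0.5541, 0.0116, 0.1993]
eef_rot: [0.998, 0.062, -0.0, -0.001]
ft_force: [0.4, 0.2, 0.6]
width: 0.0392
```

Call:
play_rows --pt "0 0 0 0 0 0 45" --pt "0 0 0 0 0 0 45"

```text
time: 12.52
ee_pos: [0.5543, 0.0152, 0.2]
eef_rot: [0.998, 0.063, -0.001, -0.0]
ft_force: [0.3, -0.1, -0.2]
width: 0.039
```

```bash
python3 -c "
from h import *
np.set_printoptions(precision=4,suppress=True)
go(fw((0,-.071,.20)),tool(F[2]));print(r.read_state()['width'])
w=eyes.camera('wrist');s=eyes.camera('scene');t=eyes.camera('top')
for n,c in (('w',w),('s',s),('t',t)):
  for l,z in (('index_mark',.052),('pusher_pointer',.052),('pusher_handle',.096),('backrest_foot',.012),('board_top',.155),('index',.012)):
    for d in eyes.landmark_of(c,l)[:2]: print(n,l,round(d['p'],2),np.round(d['xy'],1),fi(onz(c,d['xy'],z)))
save(np.vstack([np.hstack([cv2.resize(s['image'][180:300,240:400],(400,300)),cv2.resize(t['image'][180:300,240:400],(400,300))]),cv2.resize(w['image'][0:225],(800,281))]),'p6.png')
print(proj(w,[fw(p) for p in [(.082,-.07,.052),(0,-.07,.096),(.1,-.17,.012),(-.1,-.17,.012),(.06,.116,.153),(-.06,.116,.153)]]))
print(proj(s,[fw(p) for p in [(.06,.111,.153),(-.06,.111,.153)]]))
"
```

```text
t 12.53 shift [0.004 0.001 0.   ] turn [-0.     0.001 -0.   ] at [0.5543 0.0152 0.2   ]
0.03904163564743165
w index_mark 0.87 [424.6  89.4] [ 0.0922 -0.1368  0.052 ]
w pusher_pointer 0.58 [324.1 103.9] [ 0.0827 -0.0676  0.052 ]
w pusher_handle 0.85 [323.2 231.2] [ 0.003  -0.0672  0.096 ]
w index 0.8 [418.5  91.4] [ 0.0927 -0.1407  0.012 ]
s index_mark 0.51 [325.9 304.7] [ 0.0869 -0.1305  0.052 ]
s pusher_pointer 0.85 [334.7 284.9] [ 0.0809 -0.0637  0.052 ]
s pusher_pointer 0.51 [324.  256.6] [0.0204 0.0232 0.052 ]
s pusher_handle 0.9 [297.6 264.9] [ 0.0005 -0.0779  0.096 ]
s board_top 0.9 [147.3 390.2] [-0.0572 -0.5218  0.155 ]
s board_top 0.65 [326.9 197.7] [-0.0065  0.114   0.155 ]
s index 0.61 [325.5 320.4] [ 0.0874 -0.1361  0.012 ]
t pusher_pointer 0.29 [309.6 247.7] [-0.0079  0.0068  0.052 ]
t pusher_handle 0.82 [338.3 239.5] [ 0.0003 -0.0678  0.096 ]
t backrest_foot 0.6 [285. 245.] [0.0114 0.0729 0.012 ]
t board_top 0.74 [262.6 241.3] [-0.0027  0.1194  0.155 ]
t board_top 0.57 [507.4 260.2] [-0.0905 -0.4692  0.155 ]
[[327.57   104.8827]
 [327.5408 235.7091]
 [456.9396  81.3952]
 [438.2786 316.1663]
 [-58.1716 149.0033]
 [ -3.6648 366.4902]]
[[352.9823 204.1657]
 [305.66   195.0335]]
```

View pics/p6.png

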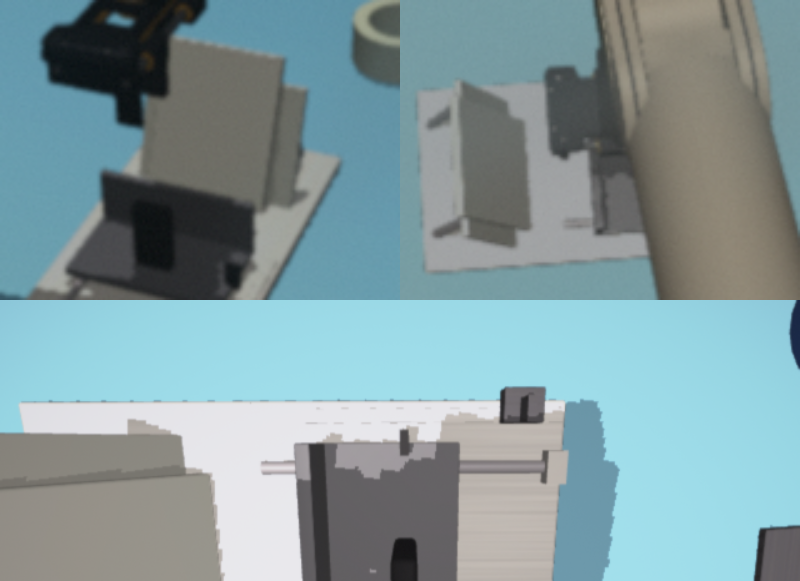

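The board is leaning flat, with x within about 5 mm of the middle. In the wrist view the pointer is at column 323 and the index fin at about 422, roughly 65–69 mm of travel. I'll descend onto the handle.

Call:
play_rows --pt "0 -0.01 0.2 0 0 0 45" --pt "0 -0.01 0.4 0 0 0 45" --pt "0 -0.01 0.6 0 0 0 45" --pt "0 -0.01 0.69 0 0 0 45" --pt "0 -0.01 0.69 0 0 0 45"

```text
time: 14.2
ee_pos: [0.554, 0.017, 0.062]
eef_rot: [0.998, 0.063, -0.001, -0.0]
ft_force: [-0.6, -0.6, -0.1]
width: 0.0392
```

Call:
play_rows --pt "0 0 0 0 0 0 0" --pt "0 0 0 0 0 0 0" --pt "0 0 0 0 0 0 0" --pt "0 0 0 0 0 0 0" --squeeze 40

```text
time: 14.7
ee_pos: [0.5549, 0.0179, 0.0633]
eef_rot: [0.998, 0.064, 0.001, -0.0]
ft_force: [-1.5, 3.6, 4.7]
width: 0.014
```

```bash
python3 -c "
from h import *
np.set_printoptions(precision=4,suppress=True)
s=r.read_state();print(s['width'],s['ft_force'],s['ee_pos'],fi(s['ee_pos']))
go(fw((0,-.125,s['ee_pos'][2])),tool(F[2]))
"
```

```text
0.013976264872883089 [-1.5071  3.5564  4.7326] [0.5549 0.0179 0.0633] [ 0.0002 -0.0681  0.0633]
t 14.7 shift [-0.001  0.284 -0.   ] turn [-0.    -0.001  0.001] at [0.5549 0.0179 0.0633]
```

Call:
play_rows --pt "0 0.06 0 0 0 0 0" --pt "0 0.12 0 0 0 0 0" --pt "0 0.18 0 0 0 0 0" --pt "0 0.24 0 0 0 0 0" --pt "0 0.29 0 0 0 0 0"

```text
time: 15.32
ee_pos: [0.5622, -0.0383, 0.0633]
eef_rot: [0.998, 0.064, 0.001, -0.001]
ft_force: [-2.3, 9.3, 6.5]
width: 0.0139
```

Call:
play_rows --pt "0 0 0 0 0 0 0" --pt "0 0 0 0 0 0 0"

```text
time: 15.58
ee_pos: [0.5622, -0.0382, 0.0633]
eef_rot: [0.998, 0.064, 0.001, -0.001]
ft_force: [-1.5, 8.0, 5.8]
width: 0.014
```

```bash
python3 -c "
from h import *
np.set_printoptions(precision=4,suppress=True)
s=r.read_state();print(s['width'],s['ft_force'],fi(s['ee_pos']))
w=eyes.camera('wrist');s=eyes.camera('scene')
for n,c in (('w',w),('s',s)):
  for l,z in (('index_mark',.052),('pusher_pointer',.052),('index',.012)):
    for d in eyes.landmark_of(c,l)[:2]: print(n,l,round(d['p'],2),np.round(d['xy'],1),fi(onz(c,d['xy'],z)))
save(np.vstack([cv2.resize(s['image'][250:340,280:370],(300,300)),cv2.resize(w['image'][0:150,240:540],(300,300))]).reshape(2,300,300,3).transpose(1,0,2,3).reshape(300,600,3),'p7.png')
"
```

```text
0.0139582017511973 [-1.4569  8.0097  5.7733] [ 0.0005 -0.1248  0.0633]
w index_mark 0.6 [361.9  70. ] [ 0.0936 -0.1371  0.052 ]
w pusher_pointer 0.65 [328.7  96. ] [ 0.0842 -0.1245  0.052 ]
w index 0.61 [360.6  78.6] [ 0.0935 -0.1395  0.012 ]
w index 0.32 [ 99.  254.4] [ 0.0059 -0.0031  0.012 ]
s index_mark 0.49 [326.7 307.9] [ 0.0922 -0.1392  0.052 ]
s pusher_pointer 0.8 [327.9 299.5] [ 0.0848 -0.1137  0.052 ]
s pusher_pointer 0.42 [326.9 320.3] [ 0.1065 -0.1737  0.052 ]
s index 0.52 [327.1 319.8] [ 0.0899 -0.1332  0.012 ]
```

View pics/p7.png

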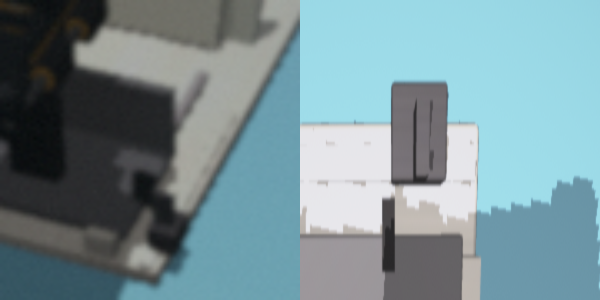

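In the wrist view the pointer is at column 328 and the index fin's top at about 363, which leaves about 13.5 mm to go. The pull force of 8 N fits the spring.

Call:
play_rows --pt "0 0.025 0 0 0 0 0" --pt "0 0.05 0 0 0 0 0" --pt "0 0.068 0 0 0 0 0" --pt "0 0.068 0 0 0 0 0" --pt "0 0.068 0 0 0 0 0"

```text
time: 16.6
ee_pos: [0.5639, -0.0513, 0.0633]
eef_rot: [0.998, 0.065, 0.001, -0.001]
ft_force: [-1.5, 7.9, 6.5]
width: 0.0138
```

```bash
python3 -c "
from h import *
np.set_printoptions(precision=4,suppress=True)
s=r.read_state();print(s['width'],s['ft_force'],fi(s['ee_pos']))
w=eyes.camera('wrist');s=eyes.camera('scene')
for n,c in (('w',w),('s',s)):
  for l,z in (('index_mark',.052),('pusher_pointer',.052),('index',.012)):
    for d in eyes.landmark_of(c,l)[:2]: print(n,l,round(d['p'],2),np.round(d['xy'],1),fi(onz(c,d['xy'],z)))
save(np.hstack([cv2.resize(s['image'][180:330,240:390],(400,400)),cv2.resize(w['image'][20:170,250:400],(400,400),interpolation=cv2.INTER_NEAREST)]),'p8.png')
"
```

```text
0.013801259871890967 [-1.5238  7.9407  6.53  ] [ 0.0005 -0.1379  0.0633]
w index_mark 0.58 [327.8  71.3] [ 0.0931 -0.1372  0.052 ]
w pusher_pointer 0.92 [329.4  98.6] [ 0.0832 -0.1379  0.052 ]
w pusher_pointer 0.6 [330.  344.2] [-0.0238 -0.1385  0.052 ]
w index 0.59 [331.4  78.4] [ 0.0936 -0.1388  0.012 ]
s index_mark 0.61 [325.4 307.6] [ 0.0893 -0.1393  0.052 ]
s pusher_pointer 0.9 [320.  304.5] [ 0.0751 -0.1343  0.052 ]
s index 0.43 [328.  319.8] [ 0.0917 -0.1325  0.012 ]
```

View pics/p8.png

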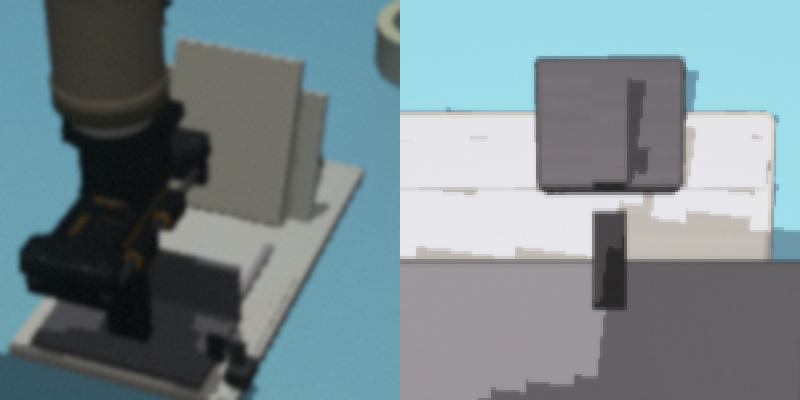

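In the wrist crop the pointer and the index fin's front end share columns 593–627, so they are aligned. The board still leans flat in the scene view. I'll hold briefly, then hand in.

Call:
play_rows --pt "0 0 0 0 0 0 0" --pt "0 0 0 0 0 0 0" --pt "0 0 0 0 0 0 0" --pt "0 0 0 0 0 0 0" --pt "0 0 0 0 0 0 0"

```text
time: 17.62
ee_pos: [0.5639, -0.0512, 0.0633]
eef_rot: [0.998, 0.065, 0.001, -0.001]
ft_force: [-2.3, 9.7, 6.3]
width: 0.0136
```

```bash
python3 -c "
from h import *
s=r.read_state();print(s['time'],s['width'],s['ft_force'],fi(s['ee_pos']))
print(job.close_job())"
```

```text
17.625 0.013612259600985513 [-2.27845348  9.67456556  6.27454979] [ 0.00048688 -0.13790303  0.06326148]
the job is handed in; nothing more can be done
None
```

The job is handed in at 17.6 s. The board leans on the backrest, let go, and the gripper is still holding the pusher at the index mark.

- **Board:** I took the large white board from the rack and released it with its foot on the bed near the backrest corner, at about y = 63 mm. In the last scene view it still leans flat on the backrest. Its top was measured within about 7 mm of the middle.
- **Pusher:** In the last wrist picture the two fins line up, and the network's positions for them agree to about 1 mm. The pull read about 8–10 N, which fits the spring, and the pusher was still.
- **Disagreements:** The scene camera, from farther away, put the fins 5 mm apart, so I trusted the wrist view. The cameras also disagreed by about 3–4 mm on where the feeder is, which is within the tolerances.
- **Bystanders:** I did not approach the tape roll, tape cutter or dispenser. I did not measure their positions again at the end.

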